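# Get the drip-dry stand ready for the hand-wash

### The job

Get the drip-dry stand ready for the next hand-wash: throw every crumpled receipt out of its drip tray into the waste bin (the tray pulls out for clearing) and leave the tray pushed fully home. Take all the spring clips off the peg basket's edge and clip them upright onto the stand's bar, jaws well over the bar and the clips at least 5 cm apart, middle to middle. Leave the aerosol can and the soap pump where they stand.

Things in the scene. Friction and masses are not known exactly. Their poses are not given: they have to be found in the camera images.
- stand: Small drip-dry stand, fixed. Two grey runners (along its x at y +-115 mm, 21 mm high) carry posts at x +10, y +-115 mm; between the posts, above the tray, runs a level flat dark steel clip bar. Origin on the worktop under the middle of the home tray; y runs along the bar, which points roughly at the robot; x across the bar to the robot's left; the tray pulls out along -x, to the right.
- bar_mid (a point): Middle of the top edge of the clip bar, 130 mm above the worktop. The bar runs along y (axes as the stand's), is 6 mm thick (x), 25 mm tall (from this point down) and free over y -95 to +95 mm. Black end blocks and the posts stand beyond that. Mind the wall cupboard: it hangs over the back of the worktop from x 0.70 m on, its underside 0.39 m up.
- tray (a joint): How far the light blue drip tray is pulled out of the stand (along -x of the stand), m: 0 = fully home against its stop, 0.10 = fully out. It stays where it is left and slides with about 1.2 N.
- tray_floor (a point): Middle of the tray's inner floor, 9 mm above the worktop; moves with the tray, axes as the stand's. The tray is 130 mm (x) by 200 mm (y) with 4 mm walls whose tops lie 16 mm above the worktop. When the tray is home, the clip bar passes over it at x +10 mm.
- tray_grip (a point): Top of the tray's blue pull lug, at the middle of the tray's -x side, to be pinched from above across its 14 mm thickness (along y of the stand). The lug reaches from 8 to 34 mm above the worktop and 32 mm out from the tray's wall; this point lies 18 mm out from that wall.
- basket: Grey open peg basket, fixed, 130 mm (x) by 170 mm (y) by 85 mm high, walls 5 mm, some wooden pegs inside. Origin under its centre. The clips are parked on the top edge of its wall at x -62.5 mm (the wall nearest the robot), jaws down. It stands to the left or the right of the stand.
- bin: Dark open round waste bin, fixed, 140 mm high, 150 mm inner width at the rim and 112 mm at the floor. Origin under its centre. It stands on the other side of the stand from the basket.
- aerosol: White aerosol can with a green cap, 58 mm wide, 187 mm high; loose, not to be disturbed. Origin under its centre.
- soap_pump: White soap pump bottle, 78 x 64 mm, 179 mm high; loose, not to be disturbed. Origin under its centre.
- clip1: Blue sprung clothes clip, 98 mm tall, 24 mm wide (y), 40 g; may be absent. Origin midway between the jaw tips, z up: jaws z 0-32 mm, hinge axis (y) at z 42, V-shaped handles z 46-98, 36 mm over the outside (x) at z 78, 47 at the top. Parked with its jaws over the basket's wall, tips 22 mm below the edge, y along the wall. The pose is of the +x arm: it leans up to 0.25 rad as the clip opens.
- clip1_arm (a joint): Opening of the blue clip, rad: 0 = jaws parallel, 6 mm apart, as on the bar; -0.16 = empty, shut; 0.5 = handles squeezed to their stop. Squeezed across x at z 70-90 mm (about 10 N) the handles come parallel, about 17 mm over the outside, and the jaws open to about 26 mm at the tips; let go, the spring shuts them (about 7 N).
- clip2: Orange sprung clothes clip, 98 mm tall, 24 mm wide (y), 40 g; may be absent. Origin midway between the jaw tips, z up: jaws z 0-32 mm, hinge axis (y) at z 42, V-shaped handles z 46-98, 36 mm over the outside (x) at z 78, 47 at the top. Parked with its jaws over the basket's wall, tips 22 mm below the edge, y along the wall. The pose is of the +x arm: it leans up to 0.25 rad as the clip opens.
- clip2_arm (a joint): Opening of the orange clip, rad: 0 = jaws parallel, 6 mm apart, as on the bar; -0.16 = empty, shut; 0.5 = handles squeezed to their stop. Squeezed across x at z 70-90 mm (about 10 N) the handles come parallel, about 17 mm over the outside, and the jaws open to about 26 mm at the tips; let go, the spring shuts them (about 7 N).
- clip3: Green sprung clothes clip, 98 mm tall, 24 mm wide (y), 40 g; may be absent. Origin midway between the jaw tips, z up: jaws z 0-32 mm, hinge axis (y) at z 42, V-shaped handles z 46-98, 36 mm over the outside (x) at z 78, 47 at the top. Parked with its jaws over the basket's wall, tips 22 mm below the edge, y along the wall. The pose is of the +x arm: it leans up to 0.25 rad as the clip opens.
- clip3_arm (a joint): Opening of the green clip, rad: 0 = jaws parallel, 6 mm apart, as on the bar; -0.16 = empty, shut; 0.5 = handles squeezed to their stop. Squeezed across x at z 70-90 mm (about 10 N) the handles come parallel, about 17 mm over the outside, and the jaws open to about 26 mm at the tips; let go, the spring shuts them (about 7 N).
- paper1: Crumpled receipt, a hard white paper ball about 38 mm across, 12 g, at the start in the tray; may be absent. Origin at its centre, about 18 mm over what it rests on; it may have rolled, so its axes mean nothing.
- paper2: Crumpled receipt, a hard white paper ball about 38 mm across, 12 g, at the start in the tray; may be absent. Origin at its centre, about 18 mm over what it rests on; it may have rolled, so its axes mean nothing.
- paper3: Crumpled receipt, a hard white paper ball about 38 mm across, 12 g, at the start in the tray; may be absent. Origin at its centre, about 18 mm over what it rests on; it may have rolled, so its axes mean nothing.
- paper4: Crumpled receipt, a hard white paper ball about 38 mm across, 12 g, at the start in the tray; may be absent. Origin at its centre, about 18 mm over what it rests on; it may have rolled, so its axes mean nothing.

How it is judged (in metres and radians):
At the end, for the whole second after the job is handed in: Every receipt present lies in the bin below its rim; every clip present is shut on the bar between the posts, upright within 0.35 rad, its jaw tips 10 to 40 mm below the bar's top edge, clips at least 42 mm apart (centre to centre); the tray is home within 10 mm; all released and at rest (horizontal distance between each of paper1, paper2, paper3, paper4 and bin below 0.075 m and height (world z) of each of paper1, paper2, paper3, paper4 below 0.125 m and linear speed of each of paper1, paper2, paper3, paper4 below 0.05 m/s and z of clip1 in the frame of bar_mid between -0.04 and -0.01 m and x of clip1 in the frame of bar_mid between -0.012 and 0.012 m and y of clip1 in the frame of bar_mid between -0.097 and 0.097 m and angle between each of clip1, clip2, clip3's own z axis and vertical below 0.35 rad and value of joint clip1_arm between -0.1 and 0.12 rad and linear speed of each of clip1, clip2, clip3 below 0.03 m/s and z of clip2 in the frame of bar_mid between -0.04 and -0.01 m and x of clip2 in the frame of bar_mid between -0.012 and 0.012 m and y of clip2 in the frame of bar_mid between -0.097 and 0.097 m and value of joint clip2_arm between -0.1 and 0.12 rad and z of clip3 in the frame of bar_mid between -0.04 and -0.01 m and x of clip3 in the frame of bar_mid between -0.012 and 0.012 m and y of clip3 in the frame of bar_mid between -0.097 and 0.097 m and value of joint clip3_arm between -0.1 and 0.12 rad and horizontal distance between clip1 and clip2 above 0.042 m and horizontal distance between each of clip1, clip2 and clip3 above 0.042 m and value of joint tray below 0.01 m); the robot touches nothing.
It fails at once if the aerosol can or the soap pump is pushed aside by more than 3 cm or tipped over (distance of any of aerosol, soap_pump from where it was at the start of the episode above 0.03 m or angle between any of aerosol, soap_pump's own z axis and vertical above 0.4 rad).
Of clip1, clip2, clip3 only 2 to 3 are there at a start; the rules pass over those that are not, and their reading is None.
Of paper1, paper2, paper3, paper4 only 3 to 4 are there at a start; the rules pass over those that are not, and their reading is None.
At some moment in a run one of paper1, paper2, paper3, paper4 may be knocked a few centimetres aside while the robot is not near it.
It also fails if it takes over 210 s, if anything falls off the work surface, if the arm or the gripper's body presses on something with over 40 N, if the wrist force passes 120 N, or if a joint passes its speed limit or range.

### The arm

A 6-joint arm with a two-finger parallel gripper is mounted at the origin on a cart in front of the work surface, level with it; the furniture and walls round the work are solid. World frame = base frame: x ahead of the robot, y to its left, z up, the work surface at z = 0. Lengths are in mm, angles in rad, forces in N, time in s.
With the tool pointing down it reaches from about 300 to 775 mm from the base axis. Payload 14.6 kg.
Tool frame: the origin (TCP) lies between the finger pads; the fingertips stand manip.tip_reach ahead of it and the grasp point (between the pads) lies 5 mm behind it (manip.tip_reach is the distance from the TCP to the fingertips, in mm); z points along the fingers, y is the line along which they close (so a half turn about z gives the same grasp; the last joint's range is limited). The gripper opens to 94 mm and grips with 3 to 60 N. Pads are 16 mm wide; open, the fingers measure 119 mm over their backs; the gripper's body (75 mm by 177 mm) begins 78 mm behind the grasp point.
Start: joints at [-1.408, 0.3, 1.521, -0, 1.321, -0.067], TCP at [125.274, -535.533, 219.446] pointing down, gripper open.
Joint ranges: [-3.03, 3.03], [-0.79, 2.21], [0.23, 2.52], [-1.04, 4.18], [0, 3.07], [-2.55, 2.55]. Speed limits (rad/s): [2.22, 2.22, 2.57, 3.14, 3.14, 3.14].

### API

Orientations are given as [roll, pitch, yaw] about the fixed x, y, z axes, in that order (R = Rz(yaw) Ry(pitch) Rx(roll)).
In Python, from cell import manip gives the robot as it stands. The module is installed in compiled form; this text tells all that it offers.
- The arm moves only by the shell command python3 -m creep 'ROWS' [FORCE]. ROWS is JSON, a list of rows, each a list of 3 entries, a list of its own where there are three numbers: the opening, from -1 (shut) to 1 (fully open), then the shift along the tool's x, y, z in cm, then the turn about the tool's z in units of 5 degrees (1.0 is 5 degrees). In form: [[grip, [tx, ty, tz], roll], ...]. A call has 1 to 12 rows; each row is the pose to reach, as a shift and turn from the pose commanded when the call began, along the tool's axes at that moment; what a row does not reach only later rows make up. A row lasts 1/10 s, in which the tool goes at most 50 mm and 8.59 degrees, less where a joint would pass 70% of its speed; a pose out of reach is approached as far as the arm can. A call with a gripper value outside its range is refused whole. The fingers move at their own pace and stop on an object; FORCE is the grip in N (left out, the last holds). Time passes only in rows, so rows that repeat a pose let the fingers close. It gives the time, the measured TCP pose, the force, the opening and the grip force at its end, in the units of the state.
- manip.read_state(): the state, without advancing time (a new reading comes with each control period).
- manip.camera(name): name is "side" or "top" or "wrist"; returns the picture (480x640x3 uint8, red, green, blue); there is no depth.
- manip.camera_params(name): a dict with "fovy" (degrees; the focal length in pixels is half the picture's height over the tangent of half this angle, whatever the lens; pixels are square), "cx", "cy" (the principal point, pixels), "k1" (the pictures are not rectified: a ray, as slopes to the right and down, at radius r is drawn at 1 + k1 r^2 times it, then the intrinsics apply), "origin" and "attitude" of the camera in the world. Camera axes: x right, y down, z forward; pixel columns grow to the right and rows downward; lengths in mm; the calibration is good to about 2 mm. A picture is of the moment at which its call begins: read the wrist's pose just before it. camera_params takes no time and is no camera call; for the wrist camera it gives the pose at the moment of the call.
- manip.sign_off(): hands the job in; it is judged then, once.
The state is a dict: "clock": time; "joints": joint angles; "qd": joint speeds; "effort": joint torques, N m; "eef_pos": TCP position; "eef_rot": TCP orientation; "wrist_force": force on the tool from outside, world axes, zero at the start; "moment": the same for the moment, N m; "finger_gap": finger opening in mm; "finger_force": force on a finger pad.
Only numpy, scipy, OpenCV 4.12 (cv2) and the standard library are available. Lean on these libraries where they do the work, as an engineer would, in place of code of your own. Each camera call takes 0.05 s, during which the arm holds its last target. There are 200 camera calls.

## Working session

There is one attempt and no reset: what is moved stays moved. The work goes in short steps, Python scripts to look and compute and a shell command to move; the robot and the scene stay as the last step left them, time stands still between calls to the robot, and variables do not carry over. Pictures are saved under pics/ and viewed, at most 14 in all, crops included, and the job is handed in when it is done.

```bash
mkdir -p pics; ls; python3 - <<'E'
from cell import manip
import cv2
print(manip.read_state(), manip.tip_reach)
for n in ["top","side","wrist"]:
    print(n,manip.camera_params(n))
    im=manip.camera(n); cv2.imwrite(f"pics/{n}0.png",im[:,:,::-1])
E
```

```text
pics
{'clock': 0.0, 'joints': array([-1.40760082e+00,  3.00456155e-01,  1.52155730e+00, -4.91294868e-06,
        1.32069513e+00, -6.65940517e-02]), 'qd': array([ 0.00102627,  0.00078588, -0.00200084, -0.00057654, -0.00192411,
        0.00092117]), 'effort': array([-7.56595600e-04, -5.31811345e+01, -3.52733552e+01,  7.07883644e-02,
        2.44344230e-02, -8.98818666e-05]), 'eef_pos': array([ 125.23563233, -535.30960691,  218.90457768]), 'eef_rot': array([-3.14047888e+00, -6.95114350e-05,  2.29790740e-01]), 'wrist_force': array([-0.51774049, -0.4018021 , -0.20684351]), 'moment': array([-0.00100305, -0.0434066 ,  0.03519767]), 'finger_force': 0.0, 'finger_gap': 94.0267697830214} 14.0
top {'fovy': 42.82553386486914, 'cx': 314.7622294319679, 'cy': 239.57206869831222, 'k1': -0.014940986370530322, 'origin': array([-278.68109995,  358.45997197, 1303.38393923]), 'attitude': array([-2.48593971,  0.00533992, -1.98344156])}
side {'fovy': 48.27872567613821, 'cx': 318.72536276177215, 'cy': 235.37817259226486, 'k1': -0.06535200795822213, 'origin': array([ 209.25345788, 1144.60890132, 1030.18568603]), 'attitude': array([-2.21847152, -0.01212091, -2.81208404])}
wrist {'fovy': 70.1360739663426, 'cx': 320.4293757109324, 'cy': 240.1092285720682, 'k1': -0.06039166325284006, 'origin': array([ 206.83234343, -516.39312231,  384.44703227]), 'attitude': array([ 2.85070875e+00,  1.09776470e-03, -1.34045080e+00])}
```

View pics/top0.png

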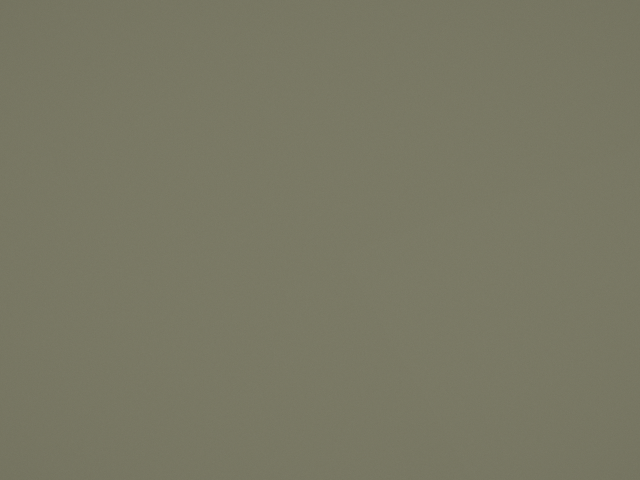

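View pics/side0.png

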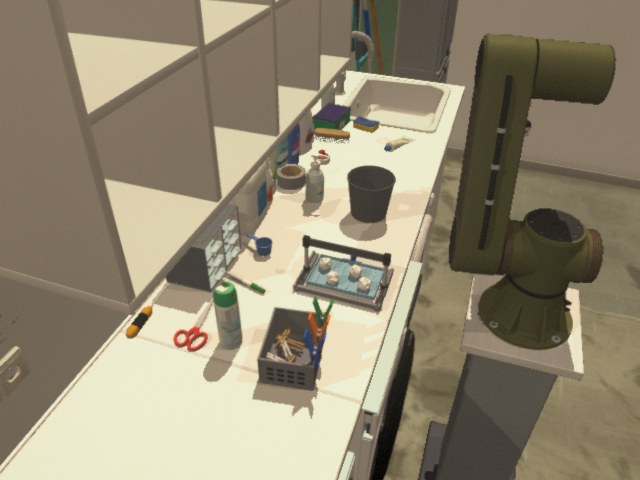

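The top picture is blank (the arm fills it). The side picture shows the following:
- Basket near (290,350), with three clips: green (322,308), orange (318,328) and blue (313,345).
- Stand (345,270), with four papers at (325,263), (355,270), (334,279) and (364,285).
- Bin (370,195), aerosol (228,315) and pump (315,185).

I'll make helpers and zoom in.

```bash
cat > h.py <<'E'
import numpy as np, cv2
from scipy.spatial.transform import Rotation as Ro
def K(p):
    f=240/np.tan(np.radians(p["fovy"])/2); return f
def ray(p,u,v):
    f=K(p); d=np.array([(u-p["cx"])/f,(v-p["cy"])/f]); s=d.copy()
    for _ in range(20): s=d/(1+p["k1"]*(s@s))
    return Ro.from_euler("xyz",p["attitude"]).apply([s[0],s[1],1])
def onz(p,u,v,z):
    d=ray(p,u,v); return p["origin"]+d*(z-p["origin"][2])/d[2]
def proj(p,X):
    c=Ro.from_euler("xyz",p["attitude"]).inv().apply(np.array(X,float)-p["origin"]); s=c[:2]/c[2]; s=s*(1+p["k1"]*(s@s))
    return s*K(p)+[p["cx"],p["cy"]]
def tri(L):
    A=np.zeros((3,3));b=np.zeros(3)
    for p,u,v in L:
        d=ray(p,u,v);d/=np.linalg.norm(d);M=np.eye(3)-np.outer(d,d);A+=M;b+=M@p["origin"]
    return np.linalg.solve(A,b)
E
python3 - <<'E'
import cv2
im=cv2.imread("pics/side0.png")
c=im[220:400,200:410]; cv2.imwrite("pics/sidec.png",cv2.resize(c,None,fx=3.3,fy=3.3,interpolation=cv2.INTER_CUBIC))
E
```

```text
(no output)
```

View pics/sidec.png

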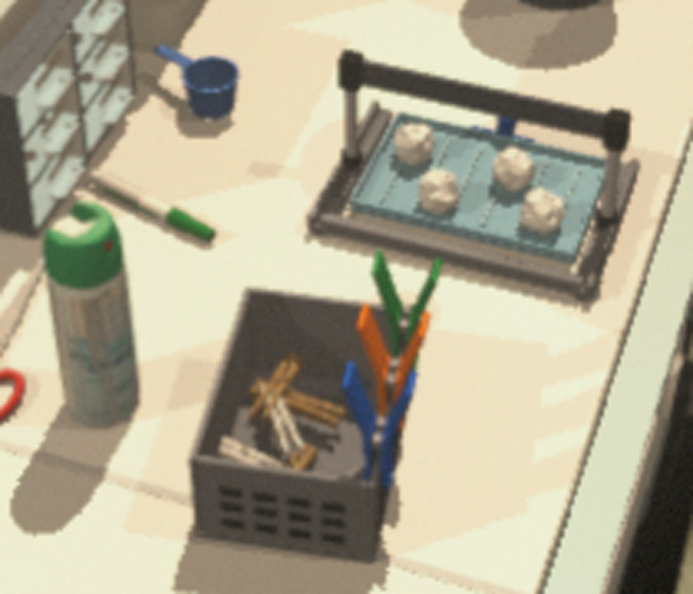

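Zoomed: bar top edge from (310,239) to (383,254) full-frame; papers, clips and basket rim corners are clear.

```bash
python3 - <<'E'
from cell import manip
from h import *
np.set_printoptions(precision=1,suppress=True)
p=manip.camera_params("side"); q=manip.camera_params("wrist")
f=lambda x,y:(x/3.3+200,y/3.3+220)
for n,x,y,z in [("barL",366,66,130),("barR",603,110,130),("trayNL",352,210,16),("trayNR",572,262,16),("trayFL",398,115,16),("trayFR",610,160,16),("lug",507,121,34),("b1",247,292,85),("b2",193,460,85),("b3",385,478,85),("p1",414,145,27),("p2",514,168,27),("p3",439,191,27),("p4",542,212,27),("can",88,212,187)]:
    print(n,onz(p,*f(x,y),z))
for n,x,y in [("green",405,315),("orange",392,372),("blue",377,430)]: print(n,onz(p,*f(x,y),105))
print("binrim",onz(p,371,181,140),"pump",onz(p,317,165,170))
print(Ro.from_euler("xyz",q["attitude"]).as_matrix(), Ro.from_euler("xyz",manip.read_state()["eef_rot"]).as_matrix())
E
```

```text
barL [597.4  42.4 130. ]
barR [397.   32.5 130. ]
trayNL [590.7  95.9  16. ]
trayNR [398.3  94.8  16. ]
trayFL [594.8 -38.3  16. ]
trayFR [398.5 -41.9  16. ]
lug [494.  -42.1  34. ]
b1 [607.9 279.7  85. ]
b2 [580.7 440.8  85. ]
b3 [452.6 411.7  85. ]
p1 [564.    9.3  27. ]
p2 [472.7   9.4  27. ]
p3 [524.9  59.8  27. ]
p4 [435.1  55.9  27. ]
can [700.9 337.5 187. ]
green [482.5 281.2 105. ]
orange [473.5 336.8 105. ]
blue [466.  390.1 105. ]
binrim [ 515.8 -301.3  140. ] pump [ 694.3 -288.9  170. ]
[[ 0.2 -0.9 -0.3]
 [-1.  -0.2 -0.1]
 [-0.   0.3 -1. ]] [[ 1.   0.2 -0. ]
 [ 0.2 -1.   0. ]
 [ 0.  -0.  -1. ]]
```

View pics/wrist0.png

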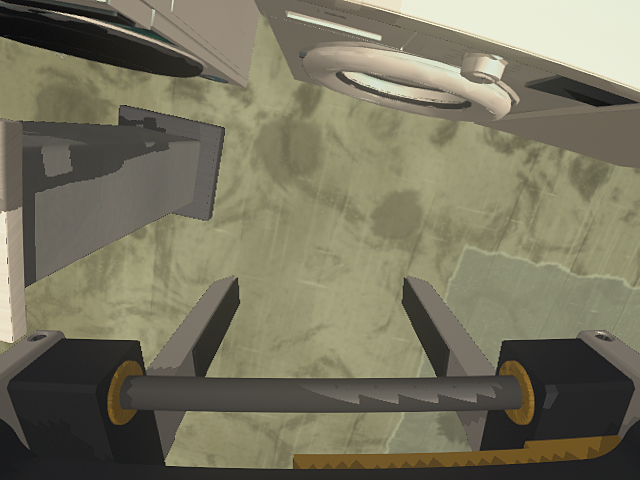

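The wrist view only shows floor. Stand centre is about (496,27), bin about (516,-301), and the clips sit at the basket wall. I'll move over the stand to look, with yaw 90°.

```bash
cat >> h.py <<'E'
def go(x,y,z,yawdeg):
    from cell import manip
    s=manip.read_state(); R=Ro.from_euler("xyz",s["eef_rot"])
    t=R.inv().apply(np.array([x,y,z])-s["eef_pos"])/10
    print("shift cm",t.round(2),"roll",round(-(yawdeg-np.degrees(s["eef_rot"][2])+180)%360/5-36,2) if 0 else round(-((yawdeg-np.degrees(s["eef_rot"][2])+180)%360-180)/5,2))
E
python3 -m creep '[[0.2,[49,-47.1,-2],-15.4],[0.2,[49,-47.1,-2],-15.4],[0.2,[49,-47.1,-2],-15.4],[0.2,[49,-47.1,-2],-15.4],[0.2,[49,-47.1,-2],-15.4],[0.2,[49,-47.1,-2],-15.4],[0.2,[49,-47.1,-2],-15.4],[0.2,[49,-47.1,-2],-15.4],[0.2,[49,-47.1,-2],-15.4],[0.2,[49,-47.1,-2],-15.4],[0.2,[49,-47.1,-2],-15.4],[0.2,[49,-47.1,-2],-15.4]]' 20
python3 - <<'E'
from h import *
go(495,35,240,90)
E
```

```text
clock: 1.35
eef_pos: [452.3, -30.2, 237.2]
eef_rot: [3.141, 0.0, 1.574]
wrist_force: [-0.1, -0.9, -0.0]
finger_gap: 56.7
finger_force: 0.0
shift cm [ 6.51  4.29 -0.28] roll 0.04
```

```bash
python3 -m creep '[[0.2,[6.5,4.3,-0.3],0],[0.2,[6.5,4.3,-0.3],0],[0.2,[6.5,4.3,-0.3],0],[0.2,[6.5,4.3,-0.3],0],[0.2,[6.5,4.3,-0.3],0]]'
python3 - <<'E'
from cell import manip
import pickle
from h import *
P={}
for n in ["wrist","top"]:
    P[n]=manip.camera_params(n); cv2.imwrite(f"pics/{n}1.png",manip.camera(n)[:,:,::-1])
pickle.dump(P,open("P1.pkl","wb"))
E
```

```text
clock: 1.85
eef_pos: [494.0, 32.0, 240.0]
eef_rot: [-3.141, 0.0, 1.573]
wrist_force: [-0.3, 0.3, -0.3]
finger_gap: 56.7
finger_force: 0.0
```

View pics/wrist1.png

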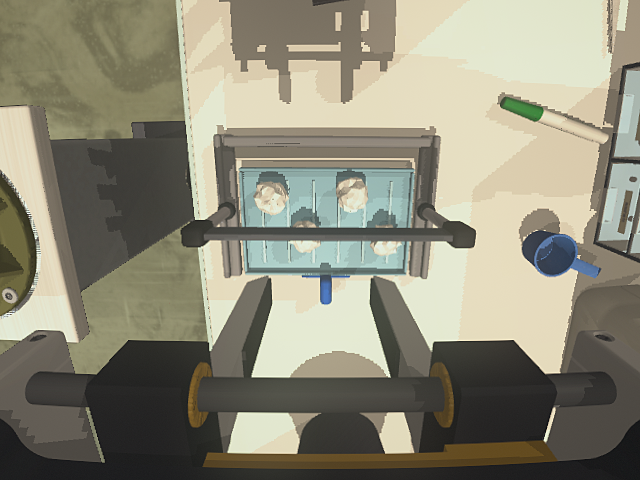

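View pics/top1.png

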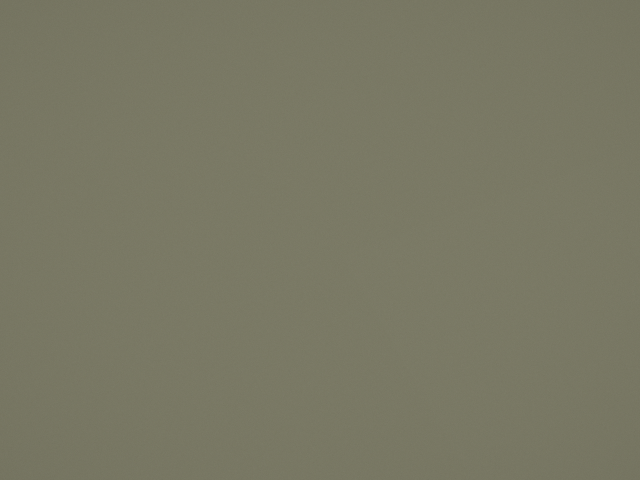

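The top camera stays blank and is useless. The wrist view is good: bar spans (208,241) to (447,242), lug top (326,290), papers at (271,197), (352,194), (304,237) and (384,240), and the basket is out of view.

```bash
python3 - <<'E'
from h import *
import pickle
np.set_printoptions(precision=1,suppress=True)
p=pickle.load(open("P1.pkl","rb"))["wrist"]
g=cv2.imread("pics/wrist1.png")
for c in (222,260,290,326,370,410,438): print(c,g[222:248,c].sum(1))
for n,u,v,z in [("barL",215,241,130),("barR",440,242,130),("TL0",242,168,16),("TR0",413,168,16),("TL1",240,272,16),("TR1",411,274,16),("lugtop",326,279,34),("lugend",326,302,34),("p",271,197,27),("p",352,194,27),("p",304,237,27),("p",384,240,27),("blkL",182,235,130),("blkR",474,235,130)]: print(n,onz(p,u,v,z))
E
```

```text
222 [474 449 447 459 412 211 190 196 201 201 200 204 256 295 291 292 286 289
 351 399 381 371 372 379 382 396]
260 [516 518 517 549 540 312 184 206 213 209 208 209 254 310 314 314 308 285
 438 600 577 574 572 574 574 574]
290 [547 548 555 479 259 214 200 209 212 214 215 206 237 299 312 310 307 291
 401 641 694 576 429 287 294 293]
326 [493 494 494 522 532 387 177 208 211 213 215 208 231 280 295 289 296 304
 330 487 609 588 584 587 585 587]
370 [344 352 350 351 361 317 189 206 208 213 207 206 223 271 298 288 287 285
 330 468 521 443 471 509 471 510]
410 [504 508 533 499 503 446 210 204 209 209 210 205 216 262 295 289 289 286
 298 436 559 549 551 474 312 323]
438 [257 255 259 284 308 316 212 207 216 214 219 214 221 262 301 298 296 288
 282 539 705 679 672 672 672 671]
barL [404.5  32.4 130. ]
barR [595.3  32.  130. ]
TL0 [405.4  83.7  16. ]
TR0 [597.8  84.3  16. ]
TL1 [395.1 -41.9  16. ]
TR1 [605.5 -43.9  16. ]
lugtop [500.5 -43.   34. ]
lugend [500.7 -72.9  34. ]
p [438.5  52.7  27. ]
p [528.8  56.2  27. ]
p [474.9   6.3  27. ]
p [567.4   2.9  27. ]
blkL [376.7  37.6 130. ]
blkR [624.   38.3 130. ]
```

```bash
python3 -m creep '[[0.0,[-4.5,0.6,0],0],[0.0,[-9.1,0.6,2],0],[0.0,[-9.1,0.6,2],0],[0.0,[-9.1,0.6,7],0],[0.0,[-9.1,0.6,12],0],[0.0,[-9.1,0.6,16],0],[0.0,[-9.1,0.6,19],0],[0.0,[-9.1,0.6,21.2],0],[0.0,[-9.1,0.6,21.2],0],[-1,[-9.1,0.6,21.2],0],[-1,[-9.1,0.6,21.2],0],[-1,[-9.1,0.6,21.2],0]]' 30
python3 -m creep '[[-1,[0,0,0],0],[-1,[-1,0,0],0],[-1,[-2,0,0],0],[-1,[-3,0,0],0],[-1,[-4,0,0],0],[-1,[-5,0,0],0],[-1,[-6,0,0],0],[-1,[-7,0,0],0],[-1,[-8,0,0],0],[-1,[-9,0,0],0],[-1,[-9.8,0,0],0],[-1,[-9.8,0,0],0]]'
```

```text
clock: 3.15
eef_pos: [501.4, -58.4, 29.5]
eef_rot: [3.139, 0.0, 1.574]
wrist_force: [-0.3, 0.1, -0.3]
finger_gap: 26.5
finger_force: 0.0
clock: 4.35
eef_pos: [499.9, -156.0, 28.4]
eef_rot: [-3.139, -0.002, 1.573]
wrist_force: [-9.5, 7.4, 11.5]
finger_gap: 13.9
finger_force: 30.0
```

```bash
python3 -m creep '[[0,[0,0,0],0],[0,[0,0,0],0],[0,[0,0,0],0],[0,[0,0,-4],0],[0,[0,0,-8],0],[0,[3,0,-13],0],[0,[7,0,-18],0],[0,[10,0,-20],0],[0,[10,0,-20],0],[0,[10,0,-20],0],[0,[10,0,-20],0],[0,[10,0,-20],0]]'
python3 - <<'E'
from cell import manip
import pickle
from h import *
P=manip.camera_params("wrist"); cv2.imwrite("pics/wrist2.png",manip.camera("wrist")[:,:,::-1])
pickle.dump(P,open("P2.pkl","wb"))
E
```

```text
clock: 5.55
eef_pos: [500.3, -57.1, 226.6]
eef_rot: [-3.139, -0.0, 1.573]
wrist_force: [0.2, -0.9, -0.2]
finger_gap: 47.0
finger_force: 0.0
```

View pics/wrist2.png

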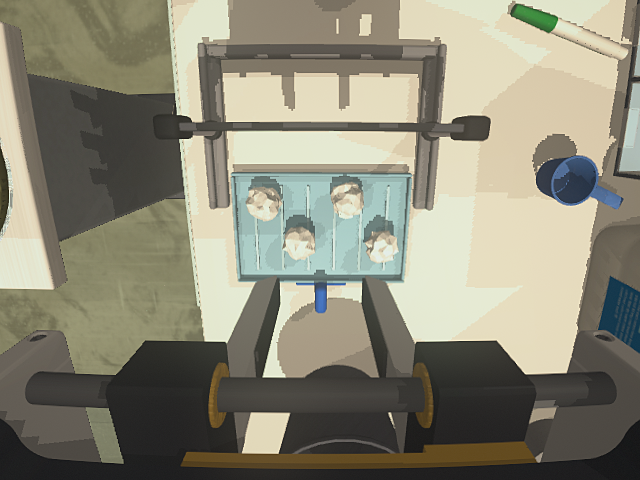

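Tray is out with four papers at (263,202), (347,200), (298,244) and (380,247). The bin's near rim starts at about row 367, and the soap pump isn't visible.

```bash
python3 - <<'E'
from h import *
from cell import manip
import pickle
np.set_printoptions(precision=1,suppress=True)
p=pickle.load(open("P2.pkl","rb"))
for u,v in [(263,202),(347,200),(298,244),(380,247)]: print(onz(p,u,v,27))
print("rim",onz(p,342,367,140))
s=manip.camera_params("side")
im=cv2.imread("pics/side0.png")
# rim check
for c in [(516,-301),(520,-310)]:
    for a in range(0,360,90): print(c,a,proj(s,[c[0]+78*np.cos(np.radians(a)),c[1]+78*np.sin(np.radians(a)),140]))
m=(im[160:225,335:405].max(2)<75); ys,xs=np.nonzero(m); print(xs.min()+335,xs.max()+335,ys.min()+160,ys.max()+160)
go(436,-45,32,90)
E
```

```text
[437.4 -39.5  27. ]
[528.2 -37.2  27. ]
[474.6 -87.   27. ]
[566.6 -90.2  27. ]
rim [ 519.  -164.3  140. ]
(516, -301) 0 [347.5 176.7]
(516, -301) 90 [364.6 193.4]
(516, -301) 180 [394.9 185.5]
(516, -301) 270 [376.8 169.5]
(520, -310) 0 [347.1 175.1]
(520, -310) 90 [364.1 191.7]
(520, -310) 180 [394.2 183.8]
(520, -310) 270 [376.3 168. ]
349 393 167 221
shift cm [ 1.2 -6.4 19.5] roll 0.02
```

```bash
python3 - <<'E'
from h import *
import pickle
np.set_printoptions(precision=1,suppress=True)
p=pickle.load(open("P2.pkl","rb"));q=pickle.load(open("P1.pkl","rb"))["wrist"]
print(tri([(p,342,367),(q,340,412)]))
for z in(0,140):
  for y in (-223,-240): print(z,y,proj(p,[516,y,z]),proj(q,[516,y,z]))
E
```

```text
[ 525.8 -263.1    9.4]
0 -223 [332.7 336.8] [335.5 385.2]
0 -240 [332.5 347.9] [335.3 394.8]
140 -223 [337.3 419.5] [340.7 474.5]
140 -240 [336.9 433.4] [340.3 485.7]
```

```bash
python3 -m creep '[[0.2,[1.8,-4,0],0],[0.2,[1.8,-6.3,2],0],[0.2,[1.8,-6.3,7],0],[0.2,[1.8,-6.3,12],0],[0.2,[1.8,-6.3,16],0],[0.2,[1.8,-6.3,19.3],0],[0.2,[1.8,-6.3,19.4],0],[0.2,[1.8,-6.3,19.4],0],[-1,[1.8,-6.3,19.4],0],[-1,[1.8,-6.3,19.4],0],[-1,[1.8,-6.3,19.4],0],[-1,[1.8,-6.3,19.4],0]]' 15
python3 -m creep '[[-1,[0,0,-4],0],[-1,[0,0,-9],0],[-1,[0,0,-14],0],[-1,[-4,1,-17],0],[-1,[-9,3,-17],0],[-1,[-14,5,-17],0],[-1,[-19,7,-17],0],[-1,[-24,8,-17],0],[-1,[-27.2,8,-16],0],[-1,[-27.2,8,-16],0],[-1,[-27.2,8,-15],0],[-1,[-27.2,8,-15],0]]'
```

```text
clock: 6.8
eef_pos: [437.9, -38.5, 34.9]
eef_rot: [3.141, 0.0, 1.574]
wrist_force: [-3.4, -0.8, 6.6]
finger_gap: 37.7
finger_force: 15.1
clock: 8.0
eef_pos: [518.0, -309.0, 182.9]
eef_rot: [-3.14, -0.001, 1.574]
wrist_force: [0.4, -0.1, -0.1]
finger_gap: 37.8
finger_force: 15.0
```

```bash
python3 -m creep '[[0.2,[0,0,0],0],[0.2,[0,0,0],0],[0.2,[4,0,0],0],[0.2,[9,0.5,0],0],[0.2,[14,1,0],0],[0.2,[19,1,0],0],[0.2,[23.5,1,0],0],[0.2,[27.2,1,1],0],[0.2,[27.2,1,5],0],[0.2,[27.2,1,9],0],[0.2,[27.2,1,13],0],[0.2,[27.2,1,14.8],0]]'
python3 -m creep '[[0.2,[0,0,0.2],0],[-1,[0,0,0.2],0],[-1,[0,0,0.2],0],[-1,[0,0,0.2],0],[-1,[0,0,0.2],0],[-1,[0,0,-4],0],[-1,[0,0,-9],0],[-1,[0,0,-14],0],[-1,[-4,-1,-15],0],[-1,[-9,-1,-15],0],[-1,[-14,-1,-15],0],[-1,[-19,-1,-15],0]]'
python3 -m creep '[[-1,[-4,0,0],0],[-1,[-8,0,0],0],[-1,[-8.2,0,0],0],[-1,[-8.2,0,0],0],[0.2,[-8.2,0,0],0],[0.2,[-8.2,0,0],0]]'
```

```text
clock: 9.2
eef_pos: [526.2, -37.3, 33.4]
eef_rot: [-3.139, -0.0, 1.575]
wrist_force: [-0.3, -0.5, 0.5]
finger_gap: 56.9
finger_force: 0.0
clock: 10.4
eef_pos: [517.9, -230.1, 186.9]
eef_rot: [3.141, 0.001, 1.574]
wrist_force: [1.3, 0.5, -0.2]
finger_gap: 34.9
finger_force: 15.0
clock: 11.0
eef_pos: [518.7, -309.0, 186.4]
eef_rot: [3.141, 0.0, 1.575]
wrist_force: [-0.3, -1.5, -1.6]
finger_gap: 47.7
finger_force: 0.0
```

```bash
python3 -m creep '[[0.2,[0,0,0],0],[0.2,[4,-1,0],0],[0.2,[9,-3,0],0],[0.2,[14,-4.4,0],0],[0.2,[19,-4.4,0],0],[0.2,[22.2,-4.4,0],0],[0.2,[22.2,-4.4,4],0],[0.2,[22.2,-4.4,9],0],[0.2,[22.2,-4.4,13],0],[0.2,[22.2,-4.4,15.3],0],[0.2,[22.2,-4.4,15.4],0],[-1,[22.2,-4.4,15.4],0]]'
python3 -m creep '[[-1,[0,0,0],0],[-1,[0,0,0],0],[-1,[0,0,0],0],[-1,[0,0,-4],0],[-1,[0,0,-9],0],[-1,[0,0,-14],0],[-1,[-4,1,-15.3],0],[-1,[-9,3,-15.3],0],[-1,[-14,4.4,-15.3],0],[-1,[-19,4.4,-15.3],0],[-1,[-22.2,4.4,-15.3],0],[-1,[-22.2,4.4,-15.3],0]]'
python3 -m creep '[[-1,[0,0,0],0],[0.2,[0,0,0],0],[0.2,[0,0,0],0],[0.2,[0,0,0],0]]'
```

```text
clock: 12.2
eef_pos: [474.1, -88.1, 32.8]
eef_rot: [3.141, 0.0, 1.574]
wrist_force: [-0.3, -0.5, 0.5]
finger_gap: 51.1
finger_force: 0.0
clock: 13.4
eef_pos: [517.6, -314.1, 185.0]
eef_rot: [-3.142, 0.001, 1.57]
wrist_force: [0.5, -0.0, -0.1]
finger_gap: 35.8
finger_force: 15.0
clock: 13.8
eef_pos: [518.7, -309.3, 185.5]
eef_rot: [3.141, 0.0, 1.575]
wrist_force: [-0.5, 0.6, -0.0]
finger_gap: 55.1
finger_force: 0.0
```

Last paper at (567,-90): shift x +21.9, y +4.8.

```bash
python3 -m creep '[[0.2,[0,0,0],0],[0.2,[4,1,0],0],[0.2,[9,3,0],0],[0.2,[14,4.8,0],0],[0.2,[19,4.8,0],0],[0.2,[21.9,4.8,0],0],[0.2,[21.9,4.8,4],0],[0.2,[21.9,4.8,9],0],[0.2,[21.9,4.8,13],0],[0.2,[21.9,4.8,15.2],0],[0.2,[21.9,4.8,15.3],0],[-1,[21.9,4.8,15.3],0]]'
python3 -m creep '[[-1,[0,0,0],0],[-1,[0,0,0],0],[-1,[0,0,0],0],[-1,[0,0,-4],0],[-1,[0,0,-9],0],[-1,[0,0,-14],0],[-1,[-4,-1,-15.3],0],[-1,[-9,-3,-15.3],0],[-1,[-14,-4.8,-15.3],0],[-1,[-19,-4.8,-15.3],0],[-1,[-21.9,-4.8,-15.3],0],[-1,[-21.9,-4.8,-15.3],0]]'
python3 -m creep '[[-1,[0,0,0],0],[0.2,[0,0,0],0],[0.2,[0,0,0],0],[0.2,[0,0,0],0],[0.2,[2,0,-5],0],[0.2,[7,0,-8],0],[0.2,[10,0,-8],0],[0.2,[10,0,-8],0],[0.2,[10,0,-8],0]]'
python3 - <<'E'
from cell import manip
import pickle
from h import *
P=manip.camera_params("wrist"); cv2.imwrite("pics/wrist3.png",manip.camera("wrist")[:,:,::-1])
pickle.dump(P,open("P3.pkl","wb"))
go(500,-157,29,90)
E
```

```text
clock: 15.0
eef_pos: [565.8, -90.8, 32.1]
eef_rot: [-3.141, -0.0, 1.574]
wrist_force: [1.1, 0.8, 0.9]
finger_gap: 51.5
finger_force: 0.0
clock: 16.2
eef_pos: [517.5, -314.0, 185.0]
eef_rot: [3.141, 0.001, 1.57]
wrist_force: [-0.1, -0.6, -1.0]
finger_gap: 37.3
finger_force: 15.0
clock: 17.1
eef_pos: [518.3, -209.4, 265.4]
eef_rot: [3.141, 0.0, 1.576]
wrist_force: [-0.5, 0.2, -0.5]
finger_gap: 56.7
finger_force: 0.0
shift cm [ 5.33 -1.79 23.59] roll 0.04
```

View pics/wrist3.png

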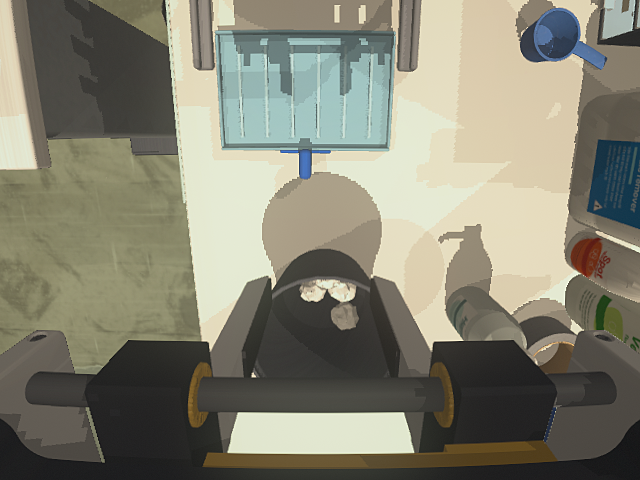

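The tray is empty and the receipts are in the bin around (330,300); the lug is at (305,178). Next I push the tray home.

```bash
python3 -m creep '[[0.2,[3,-1.8,2],0],[0.0,[5.3,-1.8,6],0],[0.0,[5.3,-1.8,11],0],[0.0,[5.3,-1.8,16],0],[0.0,[5.3,-1.8,20],0],[0.0,[5.3,-1.8,23],0],[0.0,[5.3,-1.8,23.6],0],[0.0,[5.3,-1.8,23.6],0],[-1,[5.3,-1.8,23.6],0],[-1,[5.3,-1.8,23.6],0],[-1,[5.3,-1.8,23.6],0],[-1,[5.3,-1.8,23.6],0]]' 30
python3 -m creep '[[-1,[0,0,0],0],[-1,[1,0,0],0],[-1,[2,0,0],0],[-1,[3,0,0],0],[-1,[4,0,0],0],[-1,[5,0,0],0],[-1,[6,0,0],0],[-1,[7,0,0],0],[-1,[8,0,0],0],[-1,[9,0,0],0],[-1,[9.7,0,0],0],[-1,[10.0,0,0],0]]'
```

```text
clock: 18.35
eef_pos: [500.3, -157.3, 29.8]
eef_rot: [3.14, 0.0, 1.574]
wrist_force: [0.3, -0.1, -0.1]
finger_gap: 18.5
finger_force: 0.0
clock: 19.55
eef_pos: [500.2, -57.0, 29.6]
eef_rot: [3.14, 0.001, 1.575]
wrist_force: [-1.8, -26.7, 2.2]
finger_gap: 13.9
finger_force: 30.0
```

```bash
python3 -m creep '[[0.2,[0,0,0],0],[0.2,[0,0,0],0],[0.2,[0,0,0],0],[0.2,[0,0,-5],0],[0.2,[0,0,-10],0],[0.2,[0,0,-15],0],[0.2,[0,0,-20],0],[0.2,[3,0,-23],0],[0.2,[8,0,-23],0],[0.2,[13,-1,-23],-1],[0.2,[18,-2,-23],-2],[0.2,[23,-2.5,-23],-2]]'
python3 -m creep '[[0.3,[4,0,0],0],[0.3,[8,0,0],0],[0.3,[11.7,-1.8,0],0],[0.3,[11.7,-1.8,0],0],[0.3,[11.7,-1.8,0],0]]'
python3 - <<'E'
from cell import manip
import pickle
from h import *
P=manip.camera_params("wrist"); cv2.imwrite("pics/wrist4.png",manip.camera("wrist")[:,:,::-1])
pickle.dump(P,open("P4.pkl","wb"))
E
```

```text
clock: 20.75
eef_pos: [473.3, 172.3, 259.2]
eef_rot: [3.141, -0.0, 1.751]
wrist_force: [1.5, -0.5, 0.4]
finger_gap: 56.5
finger_force: 0.0
clock: 21.25
eef_pos: [435.5, 282.8, 259.0]
eef_rot: [-3.141, 0.0, 1.75]
wrist_force: [0.2, 0.0, -0.1]
finger_gap: 61.2
finger_force: 0.0
```

View pics/wrist4.png

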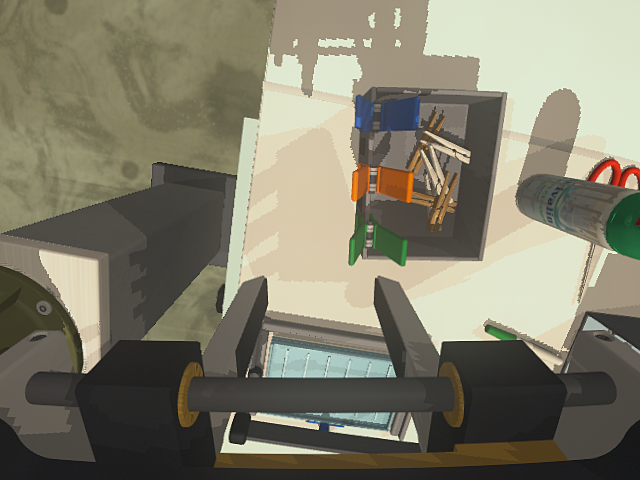

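Three clips on the near wall, handle tops spanning: blue (357–419, row 113), orange (353–413, row 185), green (351–408, row 250). I'll measure the edges by colour.

```bash
python3 - <<'E'
from h import *
import pickle
np.set_printoptions(precision=1,suppress=True)
p=pickle.load(open("P4.pkl","rb"))
g=cv2.imread("pics/wrist4.png"); h=cv2.cvtColor(g,cv2.COLOR_BGR2HSV)[80:275,335:430]
for n,lo,hi,z in [("blue",100,130,161),("orange",5,20,161),("green",50,80,161)]:
    m=(h[...,0]>=lo)&(h[...,0]<=hi)&(h[...,1]>130)
    m=m.astype(np.uint8); k,l,s,c=cv2.connectedComponentsWithStats(m)
    m=np.isin(l,[i for i in range(1,k) if s[i,4]>60])
    if n=="orange":m[:,85:]=0
    cnt=max(cv2.findContours(m.astype(np.uint8),0,2)[0],key=len)
    R=np.array([(r+80,np.nonzero(m[r])[0].min()+335,np.nonzero(m[r])[0].max()+336) for r in range(m.shape[0]) if m[r].any()])
    print(n,R[::4].tolist())
E
```

```text
blue [[97, 415, 419], [101, 416, 419], [105, 416, 419], [109, 415, 419], [113, 415, 419], [117, 355, 418], [121, 355, 418], [125, 355, 418]]
orange [[150, 418, 419], [154, 415, 420], [158, 413, 418], [162, 411, 420], [166, 358, 420], [170, 356, 419], [174, 353, 414], [178, 352, 414], [182, 352, 413], [186, 352, 413], [190, 352, 413], [194, 352, 420], [198, 352, 412], [202, 406, 420]]
green [[240, 404, 407], [244, 403, 407], [248, 403, 406], [252, 402, 406], [256, 402, 406], [260, 401, 405], [264, 400, 405]]
```

```bash
python3 - <<'E'
import cv2
g=cv2.imread("pics/wrist4.png")[80:275,335:515]; cv2.imwrite("pics/w4c.png",cv2.resize(g,None,fx=3,fy=3,interpolation=cv2.INTER_CUBIC))
E
```

```text
(no output)
```

View pics/w4c.png

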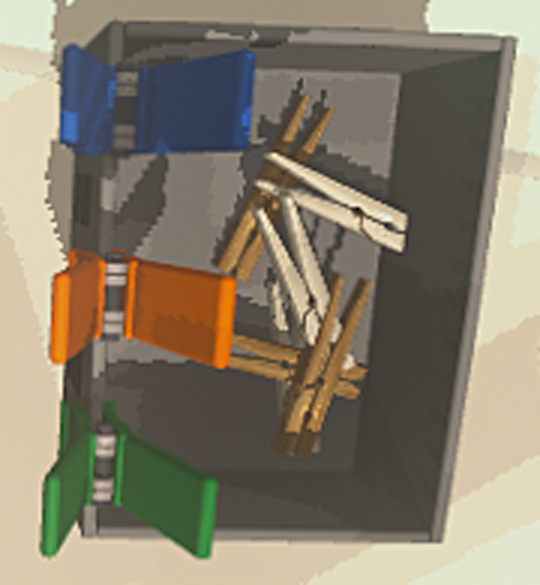

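The crop shows the handle top edges: blue right (255,53)–(248,150), orange (236,278)–(228,366), green (218,478)–(211,556), with the left lower corners at (66,150), (54,362) and (44,555).

```bash
python3 - <<'E'
from h import *
import pickle
from cell import manip
np.set_printoptions(precision=1,suppress=True)
p=pickle.load(open("P4.pkl","rb")); s=manip.camera_params("side")
f=lambda a:(a[0]/3+335,a[1]/3+80)
for n,ru,rl,ll in [("blue",(254,53),(248,150),(66,150)),("orange",(236,278),(228,366),(54,362)),("green",(218,478),(210,556),(44,555))]:
    U,L,M=[onz(p,*f(a),161) for a in (ru,rl,ll)]
    e=U-L; w=M-L; yaw=np.degrees(np.arctan2(-e[0],e[1])); yaw2=np.degrees(np.arctan2(-w[1],-w[0]))
    c=(L+M)/2+e/2
    print(n,"len",np.linalg.norm(e),"wid",np.linalg.norm(w),"yaw",yaw,yaw2,"c",c, "hinge side px",(proj(s,[c[0],c[1],105])-[200,220])*3.3)
for a in [(517,38),(440,540),(112,22),(84,535)]: print(onz(p,*f(a),85))
go(464,337,145,99)
E
```

```text
blue len 22.668095328658556 wid 45.07420511736901 yaw 10.503696748548528 10.72236345279773 c [466.  391.5 161. ] hinge side px [376.4 431.4]
orange len 22.704828551054625 wid 45.48486162668506 yaw 9.18457025752998 9.11582840925738 c [474.4 338.7 161. ] hinge side px [390.  373.6]
green len 22.401100296207286 wid 45.77902707449717 yaw 8.880776797048119 9.845457825534641 c [482.8 286.1 161. ] hinge side px [402.5 319.5]
[586.1 439.9  85. ]
[612.2 274.4  85. ]
[459.4 419.2  85. ]
[486.2 253.7  85. ]
shift cm [ 4.9  3.7 11.4] roll 0.24
```

```bash
python3 - <<'E'
from h import *
go(482.8,286.1,141,99.1)
E
```

```text
shift cm [-0.44  4.67 11.8 ] roll 0.22
```

```bash
python3 -m creep '[[0.5,[-0.4,4.7,0],0.2],[0.5,[-0.4,4.7,4],0.2],[0.5,[-0.4,4.7,8],0.2],[0.5,[-0.4,4.7,10],0.2],[0.5,[-0.4,4.7,11.8],0.2],[0.5,[-0.4,4.7,11.8],0.2],[-1,[-0.4,4.7,11.8],0.2],[-1,[-0.4,4.7,11.8],0.2],[-1,[-0.4,4.7,11.8],0.2],[-1,[-0.4,4.7,11.8],0.2],[-1,[-0.4,4.7,11.8],0.2],[-1,[-0.4,4.7,11.8],0.2]]' 25
python3 -m creep '[[-1,[0,0,0],0],[-1,[0,0,0],0],[-1,[0,0,0],0]]'
```

```text
clock: 22.5
eef_pos: [482.9, 286.9, 141.3]
eef_rot: [3.141, -0.0, 1.731]
wrist_force: [0.2, -0.3, -0.4]
finger_gap: 25.8
finger_force: 5.3
clock: 22.8
eef_pos: [482.9, 286.8, 141.1]
eef_rot: [-3.142, 0.0, 1.731]
wrist_force: [0.1, -0.5, 0.1]
finger_gap: 17.0
finger_force: 25.0
```

```bash
python3 -m creep '[[-1,[0,0,-1.5],0],[-1,[0,0,-3],0],[-1,[0,0,-5],0],[-1,[0,0,-8],0],[-1,[0,0,-11],0],[-1,[0,0,-11],0]]'
python3 - <<'E'
from h import *
from cell import manip
print(manip.read_state()["finger_gap"])
go(558,36.3,240,180)
E
```

```text
clock: 23.4
eef_pos: [483.9, 287.4, 255.2]
eef_rot: [3.135, -0.002, 1.731]
wrist_force: [-0.0, -0.6, -0.6]
finger_gap: 17.1
finger_force: 25.0
17.075978644824588
shift cm [-25.97   3.31   1.49] roll -16.17
```

```bash
python3 -m creep '[[-1,[-4,1,0],-2],[-1,[-8,2,0],-4],[-1,[-12,3,0],-6],[-1,[-16,3.3,0],-8],[-1,[-20,3.3,0],-10],[-1,[-23,3.3,0],-12],[-1,[-26,3.3,0],-13.5],[-1,[-26,3.3,0.5],-15],[-1,[-26,3.3,1],-16.2],[-1,[-26,3.3,1.5],-16.2],[-1,[-26,3.3,1.5],-16.2],[-1,[-26,3.3,1.5],-16.2]]'
python3 - <<'E'
from h import *
from cell import manip
import pickle
go(558,36.3,183,180)
P=manip.camera_params("wrist"); cv2.imwrite("pics/wrist5.png",manip.camera("wrist")[:,:,::-1])
pickle.dump(P,open("P5.pkl","wb"))
E
```

```text
clock: 24.6
eef_pos: [556.8, 35.5, 235.8]
eef_rot: [3.142, -0.001, -3.141]
wrist_force: [0.8, 0.9, -1.6]
finger_gap: 17.2
finger_force: 25.0
shift cm [-0.13  0.08  5.28] roll 0.0
```

View pics/wrist5.png

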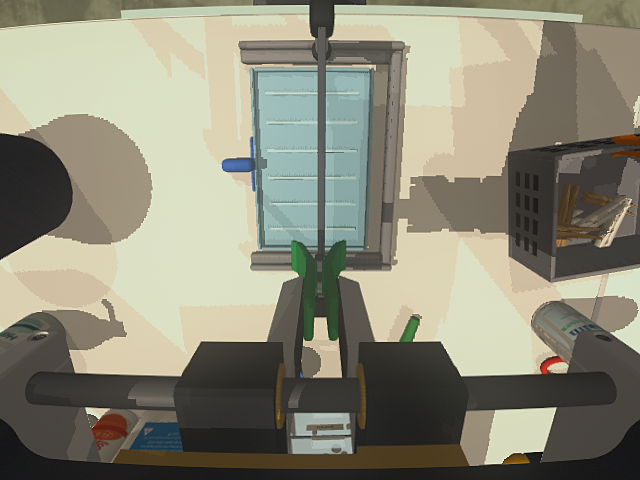

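The green clip's jaws (292–346, row 245) straddle the bar at column 320, so I lower and release it.

```bash
python3 -m creep '[[-1,[0,0.1,2],0],[-1,[0,0.1,3.5],0],[-1,[0,0.1,4.7],0],[-1,[0,0.1,5.3],0],[-1,[0,0.1,5.3],0],[-1,[0,0.1,5.3],0]]'
python3 -m creep '[[-0.5,[0,0,0],0],[-0.2,[0,0,0],0],[0.1,[0,0,0],0],[0.4,[0,0,0],0],[0.4,[0,0,0],0],[0.4,[0,0,0],0],[0.4,[0,0,-3],0],[0.4,[0,0,-7],0],[0.4,[0,0,-10],0],[0.4,[0,0,-10],0]]'
python3 - <<'E'
from h import *
go(474.4,338.7,260,99.1)
E
```

```text
clock: 25.25
eef_pos: [557.1, 36.4, 183.7]
eef_rot: [-3.142, 0.001, -3.139]
wrist_force: [-0.3, 0.5, 0.0]
finger_gap: 17.2
finger_force: 25.0
clock: 26.25
eef_pos: [557.9, 36.4, 287.5]
eef_rot: [3.142, 0.007, -3.139]
wrist_force: [0.2, -0.5, -0.4]
finger_gap: 65.8
finger_force: 0.0
shift cm [ 8.28 30.25  2.69] roll 16.21
```

```bash
python3 -m creep '[[0.5,[1,4,0],2],[0.5,[3,9,0],4],[0.5,[5,14,0],6],[0.5,[7,19,0],8],[0.5,[8.3,24,0],10],[0.5,[8.3,28,0],12],[0.5,[8.3,30.2,0],14],[0.5,[8.3,30.2,2],15.5],[0.5,[8.3,30.2,2.7],16.2],[0.5,[8.3,30.2,2.7],16.2],[0.5,[8.3,30.2,2.7],16.2],[0.5,[8.3,30.2,2.7],16.2]]'
python3 - <<'E'
from h import *
from cell import manip
go(474.4,338.7,141,99.1)
import pickle
P=manip.camera_params("side"); cv2.imwrite("pics/s6.png",cv2.resize(manip.camera("side")[220:400,200:410,::-1],None,fx=3.3,fy=3.3,interpolation=2))
E
```

```text
clock: 27.45
eef_pos: [472.9, 338.1, 255.8]
eef_rot: [-3.141, 0.0, 1.735]
wrist_force: [0.6, 0.5, -0.8]
finger_gap: 70.7
finger_force: 0.0
shift cm [ 0.03  0.16 11.48] roll 0.06
```

View pics/s6.png

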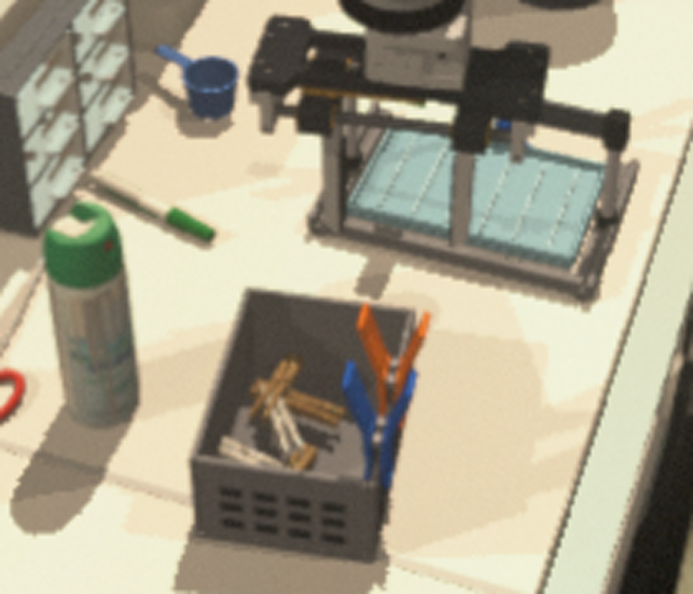

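The gripper hides the bar here. Orange (392,370) and blue (377,430) are unchanged, so I continue with orange.

```bash
python3 -m creep '[[0.5,[0,0.1,4],0],[0.5,[0,0.1,8],0],[0.5,[0,0.1,10],0],[0.5,[0,0.1,11.5],0],[0.5,[0,0.1,11.5],0],[-1,[0,0.1,11.5],0],[-1,[0,0.1,11.5],0],[-1,[0,0.1,11.5],0],[-1,[0,0.1,11.5],0],[-1,[0,0.1,11.5],0],[-1,[0,0.1,11.5],0],[-1,[0,0.1,11.5],0]]' 25
python3 -m creep '[[-1,[0,0,0],0],[-1,[0,0,0],0],[-1,[0,0,-1.5],0],[-1,[0,0,-3],0],[-1,[0,0,-5],0],[-1,[0,0,-8],0],[-1,[0,0,-11],0],[-1,[0,0,-11],0]]'
python3 - <<'E'
from h import *
from cell import manip
import pickle
# after the lift the arm is over the basket: look for green on the bar in the side image
s=manip.camera_params("side"); im=np.ascontiguousarray(manip.camera("side")[:,:,::-1]); cv2.imwrite("pics/s7.png",im)
h=cv2.cvtColor(im,cv2.COLOR_BGR2HSV)
m=(h[...,0]>=50)&(h[...,0]<=80)&(h[...,1]>110); k,l,st,c=cv2.connectedComponentsWithStats(m.astype(np.uint8))
print([(st[i].tolist(),c[i].round()) for i in range(1,k) if st[i,4]>15])
print("expected",[proj(s,[557,36,z]).round() for z in (108,150,206)])
go(498,36.3,240,180)
E
```

```text
clock: 28.7
eef_pos: [473.9, 338.3, 141.1]
eef_rot: [-3.142, 0.0, 1.731]
wrist_force: [0.1, -0.1, 0.5]
finger_gap: 18.2
finger_force: 6.2
clock: 29.5
eef_pos: [474.9, 339.0, 255.3]
eef_rot: [3.136, -0.003, 1.731]
wrist_force: [-0.5, -0.0, -0.6]
finger_gap: 16.9
finger_force: 25.0
[([346, 113, 3, 10, 25], array([347., 117.])), ([314, 119, 22, 9, 130], array([323., 124.])), ([251, 284, 13, 8, 43], array([257., 287.])), ([215, 294, 7, 6, 18], array([218., 296.]))]
expected [array([325., 248.]), array([326., 236.]), array([326., 219.])]
shift cm [-30.23  -2.49   1.23] roll -16.17
```

```bash
python3 -m creep '[[-1,[-4,0,0],0],[-1,[-8,0,0],0],[-1,[-12,0,0],0],[-1,[-16,0,0],0],[-1,[-16,0,0],0],[-1,[-16,0,0],0]]'
python3 - <<'E'
from h import *
from cell import manip
p=manip.camera_params("wrist"); im=np.ascontiguousarray(manip.camera("wrist")[:,:,::-1]); cv2.imwrite("pics/w7.png",im)
h=cv2.cvtColor(im,cv2.COLOR_BGR2HSV)
m=(h[...,0]>=50)&(h[...,0]<=80)&(h[...,1]>110); k,l,st,c=cv2.connectedComponentsWithStats(m.astype(np.uint8))
print([(st[i].tolist(),c[i].round()) for i in range(1,k) if st[i,4]>15])
print("expected",[proj(p,[557,36,z]).round() for z in (108,150,206)])
go(498,36.3,240,180)
E
```

```text
clock: 30.15
eef_pos: [499.3, 179.9, 250.2]
eef_rot: [-3.14, -0.0, 1.729]
wrist_force: [0.5, 0.7, -1.2]
finger_gap: 17.2
finger_force: 25.0
[([590, 33, 50, 82, 3282], array([617.,  77.])), ([471, 252, 33, 19, 245], array([488., 261.])), ([345, 413, 7, 41, 205], array([347., 435.]))]
expected [array([353., 368.]), array([357., 396.]), array([363., 446.])]
shift cm [-14.24  -2.42   1.03] roll -16.17
```

View pics/w7.png

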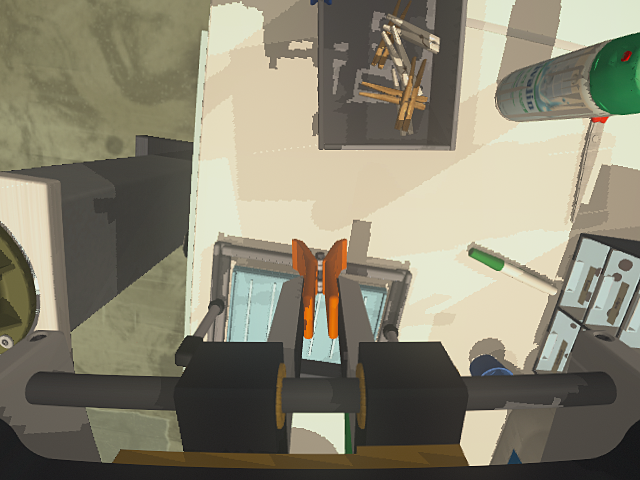

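Green handle shows at (347,435), where it is expected on the bar, and orange is held at (320,290). Placing orange in the middle.

```bash
python3 -m creep '[[-1,[0,0,0],-2],[-1,[-1,0,0],-4],[-1,[-2,0,0],-6],[-1,[-4,-0.5,0],-8],[-1,[-6,-1,0],-10],[-1,[-8,-1.5,0],-12],[-1,[-10,-2,0],-14],[-1,[-12,-2.4,0.5],-15.5],[-1,[-14.2,-2.4,1],-16.2],[-1,[-14.2,-2.4,1],-16.2],[-1,[-14.2,-2.4,1],-16.2],[-1,[-14.2,-2.4,1],-16.2]]'
python3 - <<'E'
from h import *
go(498,36.3,183,180)
E
```

```text
clock: 31.4
eef_pos: [498.4, 37.3, 240.9]
eef_rot: [3.141, -0.0, -3.14]
wrist_force: [-0.4, 0.1, -0.6]
finger_gap: 16.9
finger_force: 25.0
shift cm [ 0.04 -0.11  5.79] roll 0.02
```

```bash
python3 -m creep '[[-1,[0,-0.1,2],0],[-1,[0,-0.1,3.5],0],[-1,[0,-0.1,4.7],0],[-1,[0,-0.1,5.8],0],[-1,[0,-0.1,5.8],0],[-1,[0,-0.1,5.8],0]]'
python3 -m creep '[[-0.5,[0,0,0],0],[-0.2,[0,0,0],0],[0.1,[0,0,0],0],[0.4,[0,0,0],0],[0.4,[0,0,0],0],[0.4,[0,0,0],0],[0.4,[0,0,-3],0],[0.4,[0,0,-7],0],[0.4,[0,0,-10],0],[0.4,[0,0,-10],0]]'
python3 - <<'E'
from h import *
go(466,391.5,260,99.1)
E
```

```text
clock: 32.0
eef_pos: [498.5, 35.5, 183.4]
eef_rot: [3.142, 0.0, -3.139]
wrist_force: [-0.4, 0.5, 0.2]
finger_gap: 16.9
finger_force: 25.0
clock: 33.0
eef_pos: [499.5, 35.4, 287.1]
eef_rot: [-3.141, 0.007, -3.139]
wrist_force: [0.1, -0.3, 0.4]
finger_gap: 65.6
finger_force: 0.0
shift cm [ 3.26 35.62  2.69] roll 16.21
```

```bash
python3 -m creep '[[0.5,[0,4,0],2],[0.5,[1,9,0],4],[0.5,[2,14,0],6],[0.5,[3,19,0],8],[0.5,[3.3,24,0],10],[0.5,[3.3,29,0],12],[0.5,[3.3,33,0],14],[0.5,[3.3,35.6,2],15.5],[0.5,[3.3,35.6,2.7],16.2],[0.5,[3.3,35.6,2.7],16.2],[0.5,[3.3,35.6,2.7],16.2],[0.5,[3.3,35.6,2.7],16.2]]'
python3 - <<'E'
from h import *
go(466,391.5,141,99.1)
E
```

```text
clock: 34.2
eef_pos: [464.4, 391.1, 255.8]
eef_rot: [-3.141, 0.0, 1.735]
wrist_force: [0.0, -0.5, -0.4]
finger_gap: 70.5
finger_force: 0.0
shift cm [1.000e-02 1.700e-01 1.147e+01] roll 0.06
```

```bash
python3 -m creep '[[0.5,[0,0.1,4],0],[0.5,[0,0.1,8],0],[0.5,[0,0.1,10],0],[0.5,[0,0.1,11.5],0],[0.5,[0,0.1,11.5],0],[-1,[0,0.1,11.5],0],[-1,[0,0.1,11.5],0],[-1,[0,0.1,11.5],0],[-1,[0,0.1,11.5],0],[-1,[0,0.1,11.5],0],[-1,[0,0.1,11.5],0],[-1,[0,0.1,11.5],0]]' 25
python3 -m creep '[[-1,[0,0,0],0],[-1,[0,0,0],0],[-1,[0,0,-1.5],0],[-1,[0,0,-3],0],[-1,[0,0,-5],0],[-1,[0,0,-8],0],[-1,[0,0,-11],0],[-1,[0,0,-11],0]]'
python3 - <<'E'
from h import *
go(440,180,250,99.1);go(439,36.3,240,180)
E
```

```text
clock: 35.4
eef_pos: [465.3, 391.4, 141.1]
eef_rot: [-3.142, 0.0, 1.731]
wrist_force: [0.4, -0.1, -1.0]
finger_gap: 17.8
finger_force: 6.2
clock: 36.2
eef_pos: [466.3, 392.2, 257.2]
eef_rot: [3.134, -0.004, 1.731]
wrist_force: [-0.2, -0.3, 0.4]
finger_gap: 16.8
finger_force: 25.0
shift cm [-20.53  -5.98   0.6 ] roll 0.01
shift cm [-34.71  -8.38   1.52] roll -16.17
```

```bash
python3 -m creep '[[-1,[-4,-2,0],0],[-1,[-8,-4,0],0],[-1,[-12,-5,0],-2],[-1,[-16,-6,0],-4],[-1,[-20,-7,0],-6],[-1,[-23,-8,0],-8],[-1,[-26,-8.4,0],-10],[-1,[-28,-8.4,0],-12],[-1,[-30,-8.4,0],-14],[-1,[-32,-8.4,0.5],-15.5],[-1,[-34.7,-8.4,1.5],-16.2],[-1,[-34.7,-8.4,1.5],-16.2]]'
python3 -m creep '[[-1,[0,0,0],0],[-1,[0,0,0],0],[-1,[0,0,0],0]]'
python3 - <<'E'
from h import *
go(439,36.3,183,180)
E
```

```text
clock: 37.4
eef_pos: [437.5, 33.5, 235.6]
eef_rot: [-3.141, -0.001, -3.135]
wrist_force: [-0.7, 0.2, -0.0]
finger_gap: 17.2
finger_force: 25.0
clock: 37.7
eef_pos: [437.7, 35.9, 236.5]
eef_rot: [3.142, 0.001, -3.14]
wrist_force: [0.1, -0.4, -0.6]
finger_gap: 16.9
finger_force: 25.0
shift cm [-0.13  0.04  5.35] roll 0.02
```

```bash
python3 -m creep '[[-1,[-0.1,0,2],0],[-1,[-0.1,0,3.5],0],[-1,[-0.1,0,4.7],0],[-1,[-0.1,0,5.3],0],[-1,[-0.1,0,5.3],0],[-1,[-0.1,0,5.3],0]]'
python3 -m creep '[[-0.5,[0,0,0],0],[-0.2,[0,0,0],0],[0.1,[0,0,0],0],[0.4,[0,0,0],0],[0.4,[0,0,0],0],[0.4,[0,0,0],0],[0.4,[0,0,-3],0],[0.4,[0,0,-7],0],[0.4,[0,0,-10],0],[0.4,[0,0,-12],0],[0.4,[0,0,-12],0],[0.4,[0,0,-12],0]]'
python3 -m creep '[[0.4,[1,-4,0],0],[0.4,[2,-8,0],0],[0.4,[3,-12,0],0],[0.4,[4,-16,0],0],[0.4,[5,-20,0],0],[0.4,[6,-24,0],0],[0.4,[7,-28,0],0],[0.4,[8,-33,0],0],[0.4,[8,-33,0],0],[0.4,[8,-33,0],0],[0.4,[8,-33,0],0]]'
python3 - <<'E'
from h import *
from cell import manip
im=np.ascontiguousarray(manip.camera("side")[:,:,::-1]); s=manip.camera_params("side")
h=cv2.cvtColor(im,cv2.COLOR_BGR2HSV)
for n,lo,hi,x in [("blue",100,130,439),("orange",5,16,498),("green",50,80,557)]:
    m=(h[...,0]>=lo)&(h[...,0]<=hi)&(h[...,1]>110); k,l,st,c=cv2.connectedComponentsWithStats(m.astype(np.uint8))
    print(n,[(st[i].tolist()) for i in range(1,k) if st[i,4]>15 and 200<c[i][1]<400])
    print([proj(s,[x,36.3+d,z]).round() for d,z in ((0,105),(24,203),(-24,203))])
a=cv2.resize(im[205:305,285:405],None,fx=4.8,fy=4.8,interpolation=2)
b=cv2.resize(im[100:400,180:440],(416,480))[:,:200]
cv2.imwrite("pics/fin.png",np.hstack([a,b]))
E
```

```text
clock: 38.3
eef_pos: [438.9, 35.6, 183.6]
eef_rot: [3.142, 0.001, -3.139]
wrist_force: [-0.3, -0.2, -1.0]
finger_gap: 16.9
finger_force: 25.0
clock: 39.5
eef_pos: [438.6, 35.5, 302.5]
eef_rot: [-3.142, -0.0, -3.139]
wrist_force: [-0.4, 1.0, -2.0]
finger_gap: 65.7
finger_force: 0.0
clock: 40.6
eef_pos: [359.8, -293.9, 302.4]
eef_rot: [3.141, -0.001, -3.138]
wrist_force: [-0.3, 1.2, -0.7]
finger_gap: 65.8
finger_force: 0.0
blue [[364, 225, 11, 35, 213]]
[array([367., 258.]), array([367., 234.]), array([371., 224.])]
orange [[341, 220, 14, 37, 350], [146, 307, 6, 10, 19], [126, 324, 13, 14, 45], [276, 327, 28, 22, 186], [288, 355, 8, 7, 31]]
[array([346., 253.]), array([345., 230.]), array([350., 220.])]
green [[321, 217, 11, 27, 135], [322, 243, 7, 8, 29], [251, 284, 13, 8, 43], [215, 292, 6, 9, 24]]
[array([325., 249.]), array([323., 225.]), array([329., 215.])]
```

View pics/fin.png

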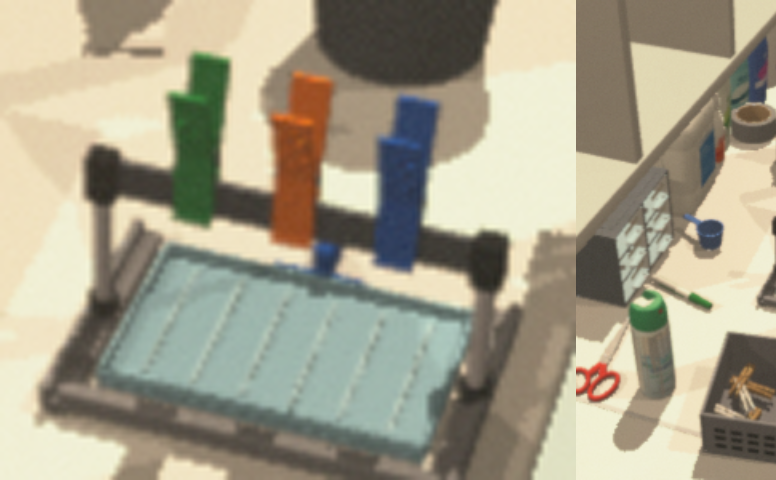

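All three clips sit upright on the bar (crop columns 195, 295 and 405), their lower ends where expected. The tray is empty and home, and the aerosol can hasn't moved.

```bash
python3 -c "
from cell import manip
print(manip.sign_off())"
```

```text
the job is handed in; nothing more can be done
None
```

The job is handed in: all four receipts went into the bin, the tray is pushed home, and the three clips stand upright on the bar about 6 cm apart; I never touched the aerosol can or soap pump, and the sign-off gave no verdict.

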